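# Set the creaser's back gauge to the third click

### The arm

A 6-joint arm with a two-finger parallel gripper is mounted at the origin on the work surface. World frame = base frame: x ahead of the robot, y to its left, z up, the work surface at z = 0. Lengths are in m, angles in rad, forces in N, time in s.
With the tool pointing down it reaches from about 0.275 to 0.825 m from the base axis. Payload 4.9 kg.
Tool frame: the origin (TCP) lies on the centre line of the jaws, within the pads' length; the fingertips stand 22 mm ahead of it and the grasp point (between the pads) lies 3 mm ahead of it; z points along the fingers, x is the direction in which the jaws open and shut, and the axes are right-handed (so a half turn about z gives the same grasp; the last joint's range is limited). The gripper opens to 85 mm and grips with 20 to 120 N. Pads are 22 mm wide; open, the fingers measure 114 mm over their backs; the gripper's body (76 mm by 85 mm) begins 54 mm behind the grasp point. The pads swing forward as they close: fully open they stand 13 mm farther back than shut.
Start: joints at [-1.38, 0.326, -0.193, 1.052, 0, 1.437], TCP at [0.176, -0.521, 0.253] pointing down, gripper open.
Joint ranges: [-2.65, 2.65], [-0.97, 1.79], [-1.3, 1.35], [-1.93, 2.1], [-1.47, 1.37], [-3.14, 3.14]. Speed limits (rad/s): [2.57, 2.57, 3.14, 3.14, 3.14, 3.14].

### API

Orientations are given as a unit quaternion [x, y, z, w].
In Python, from station import * gives the robot as it stands.
- The arm moves only by the tool drive_tool, never from a script. Its argument "steps" is one flat list of numbers, 7 for each row, row after row: the shift along the tool's x, y, z in units of 500 mm (1.0 is 500 mm), then the turn, a rotation vector about the tool's x, y, z in units of 90 degrees (1.0 is 90 degrees), then the closure, from 0 (fully open) to 1 (shut). In form: [dx, dy, dz, rx, ry, rz, grip, dx, dy, dz, rx, ry, rz, grip, ...]. A call has 1 to 8 rows; each row is the pose to reach, as a shift and turn from the pose commanded when the call began, along the tool's axes at that moment; what a row does not reach only later rows make up. A row lasts 1/12 s, in which the tool goes at most 41.7 mm and 7.16 degrees, less where a joint would pass 70% of its speed; a pose out of reach is approached as far as the arm can. A call with a number of a shift or a turn outside -1 to 1 is refused whole. A call with a gripper value outside its range is refused whole. The fingers move at their own pace and stop on an object; "grip_force" is the grip in N (left out, the last holds). Time passes only in rows, so rows that repeat a pose let the fingers close. It gives the time, the measured TCP pose, the force and the opening at its end, in the units of the state.
- get_obs(): the state, without advancing time (a new reading comes with each control period).
- read_camera(name): name is "scene" or "top"; returns the picture (400x640x3 uint8, blue, green, red); there is no depth.
- get_calibration(name): a dict with "camera_matrix" (3x3 intrinsics, pixels), "k1" (the pictures are not rectified: a ray, as slopes to the right and down, at radius r is drawn at 1 + k1 r^2 times it, then the intrinsics apply), "camera_from_world" (4x4, takes a point from world to camera coordinates). Camera axes: x right, y down, z forward; pixel columns grow to the right and rows downward; lengths in m; the calibration is good to about 2 mm. A picture is of the moment at which its call begins. get_calibration takes no time and is no camera call.
- finish_job(): hands the job in, once; it reports no verdict.
Trained networks look in the newest picture that a camera, given by its name, has taken for a name from the list of things; names that differ only in an ending like _2 or _b are one class to them, and where a whole thing is asked for, a point or a joint stands for the part that bears it (a point fixed in the world has none). Each returns a list of dicts, best first, with "p" (0 to 1); they miss things now and then, are a little off and sometimes report something else, mostly with a low value. They report only what shows in the picture. A call takes as long as a camera call.
- search_frame(query, camera): "point" ([row, column] in pixels, amid what is visible of it).
- tip_of(query, camera): "point" ([row, column] in pixels: a listed point, or the origin of a listed thing).
The state is a dict: "time": time; "qpos": joint angles; "qd": joint speeds; "effort": joint torques, N m; "eef_pos": TCP position; "eef_rot": TCP orientation; "wrist_force": force on the tool from outside, world axes, zero at the start; "wrist_torque": the same for the moment, N m; "grip_width": finger opening in m.
Only numpy, scipy, OpenCV 4.12 (cv2) and the standard library are available. Lean on these libraries where they do the work, as an engineer would, in place of code of your own. Each camera call takes 0.05 s, during which the arm holds its last target.

### The job

On the bench creasing machine, slacken the two black wing clamps of the back gauge by turning each one anticlockwise until it comes up against its end stop. Then, with both slack, turn the round index knob between them clockwise by feel from its home side to the third click, without running over to the fourth. Leave it seated in that stop and finish while still gripping the knob, so that the unclamped gauge cannot jump while I do up the clamps; do not disturb the paste jar, thread spool and brush standing beside the machine.

Things in the scene. Friction and masses are not known exactly. Their poses are not given: they have to be found in the camera images.
- creaser: Bench creasing machine fixed to the table: grey bed 360 x 400 mm, its top 40 mm above the table; origin under its centre. Its +x runs from the back gauge (robot's side) to the creasing beam, a bar 116 mm high (ends 132) across the bed 130 mm ahead; +y is its left. In its frame the clamps turn about verticals at (-90, 125) and (-90, -125) mm, the index knob at (-90, 0).
- clamp_left_grip (a point): Middle of the left clamp's wing (machine's +y side), on its turning axis, 103 mm above the table. Black wing: bar 62 mm long along this point's own x, 12 mm thick (15 at the rounded ends), 26 mm high (90 to 116 above the table); below it a hub of 30 mm diameter down to 86, then the clamp bridge, top 70 above the table. Turns with the wing.
- clamp_right_grip (a point): The same for the right clamp (machine's -y side).
- clamp_left (a joint): Left clamp's angle, rad: 0 = tightest (it starts tight, 0 to 0.3); grows as the wing turns anticlockwise seen from above, up to its end stop at 1.40 = fully slack. Friction about 0.1 N m all the way; stays where it is left. At 0 the wing lies along the machine's x.
- clamp_right (a joint): The same for the right clamp; also slackens anticlockwise, end stop at 1.40.
- index_grip (a point): On the index knob's vertical axis at grip height, 122 mm above the table. Round knurled aluminium knob, 50 mm diameter, 30 mm high (106 to 136 above the table); black line on top and pointer along this point's own -x. Below: steel click plate 70 mm across, top at 90; plunger barrel on the beam side, 44 to 76 mm from the axis, top at 93. Turns with the knob.
- index_knob: The same knob with its spindle and click plate; origin on the axis at the underside of the plate, 80 mm above the table (the knob proper is 26 to 56 mm above the origin).
- index (a joint): Index knob's angle, rad, grows clockwise seen from above; 0 = home stop, starts at 0 to 0.32, before the first click. A spring ball rides over lobes at 0.520, 0.834, 1.148, 1.462 and drops into a seat after each: clicks 1 to 4 seat at 0.677, 0.991, 1.305, 1.619; end stop 1.76. Climbing a lobe takes 0.15 N m, then it snaps on by itself if let; free part 0.02 N m.
- gauge (a joint): Travel of the back gauge (aluminium fence on two flat steel arms) towards the beam, m: geared to the index knob, 5 mm a click, 0.0208 at the third. A tight clamp grips its arm, so the knob is then hard to turn (0.4 N m more per clamp).
- paste_jar: Bystander: white jar with a steel lid, 68 mm in diameter, 85 mm high, standing; origin at the centre of its underside.
- thread_spool: Bystander: small wooden spool, 40 mm in diameter, 45 mm high, standing; origin at the centre of its underside.
- paste_brush: Bystander: flat brush with a wooden handle, 210 mm long along its x axis, lying; origin under its middle.

How it is judged:
On the way, in this order (a step that is already met when the one before it is completed fails the run):
1. both wing clamps are slackened to their end stops (value of joint each of clamp_left, clamp_right above 1.25 rad), for 0.1 s.
2. the index knob, gripped, is seated at its third click (all of step 1 and value of joint index between 1.235 and 1.375 rad and contact force between the fingers and index_knob above 2 N), for 0.3 s.
At the end, for the whole second after the job is handed in: The fingers still grip the index knob (more than 2 N on it), which stands still in its third click (joint index 1.305 within 0.07 rad, about 1 mm of gauge travel); both wing clamps are slack (joints above 1.25 rad of 1.40) (all of step 2 and velocity of joint index between -0.1 and 0.1 rad/s); the arm keeps its last pose, push and grip.
It fails at once if the gauge is driven past the first lobe while a clamp is still tight (value of joint index above 0.55 rad and value of joint any of clamp_left, clamp_right below 1.1 rad).
It fails at once if the index knob is run over to the fourth click (value of joint index above 1.5 rad).
It fails at once if the jar is disturbed (distance of paste_jar from where it was at the start of the episode above 0.03 m).
It fails at once if the spool is disturbed (distance of thread_spool from where it was at the start of the episode above 0.03 m).
It fails at once if the brush is disturbed (distance of paste_brush from where it was at the start of the episode above 0.03 m).
It also fails if it takes over 51 s, if anything falls off the work surface, if the arm or the gripper's body presses on something with over 40 N, if the wrist force passes 120 N, or if a joint passes its speed limit or range.

## Working session

There is one attempt and no reset: what is moved stays moved. The work goes in short steps, Python scripts to look and compute and a tool call to move; the robot and the scene stay as the last step left them, time stands still between calls to the robot, and variables do not carry over. Pictures are saved under pics/ and viewed, and the job is handed in when it is done.

Besides the shell and the picture viewer there is one more tool, called after "Call:" as name(argument=value, ...), one argument or row to a line, values as JSON. drive_tool: Moves the arm, as the interface text tells. Shifts and turns lie within -1 to 1; 1 stands for 500 mm of shift or 90 degrees of turn. Its arguments: {"type":"object","properties":{"steps":{"type":"array","items":{"type":"number"}},"grip_force":{"type":"number"}},"required":["steps"]}

```bash
mkdir -p pics; ls; cat > h.py <<'E'
from station import *
import numpy as np, cv2
from scipy.spatial.transform import Rotation as R
def ray(cam,pt):
    c=get_calibration(cam);K=np.array(c["camera_matrix"]);k1=c["k1"];T=np.array(c["camera_from_world"])
    d=np.array([(pt[1]-K[0,2])/K[0,0],(pt[0]-K[1,2])/K[1,1]])
    u=d.copy()
    for _ in range(30): u=d/(1+k1*(u@u))
    Rm=T[:3,:3];o=-Rm.T@T[:3,3];return o,Rm.T@np.array([u[0],u[1],1])
def onz(cam,pt,z):
    o,v=ray(cam,pt);return o+v*(z-o[2])/v[2]
def proj(cam,P):
    c=get_calibration(cam);K=np.array(c["camera_matrix"]);k1=c["k1"];T=np.array(c["camera_from_world"])
    p=T[:3,:3]@np.array(P)+T[:3,3];u=p[:2]/p[2];u=u*(1+k1*(u@u));return (K[1,1]*u[1]+K[1,2],K[0,0]*u[0]+K[0,2])
E
python3 - <<'E'
from h import *
for c in("scene","top"):
    im=read_camera(c);cv2.imwrite(f"pics/{c}0.png",im)
    print(c,ray(c,(200,320)))
zs=dict(clamp_left_grip=.103,clamp_right_grip=.103,index_grip=.122,creaser=0,paste_jar=0,thread_spool=0,paste_brush=0)
for c in("scene","top"):
    for n,z in zs.items():
        for r in tip_of(n,c)[:2]: print(c,n,round(r["p"],2),np.round(r["point"],1),np.round(onz(c,r["point"],z),4))
o=get_obs();print({k:np.round(v,4) for k,v in o.items()})
E
```

```text
pics
scene (array([1.37522111, 0.19700834, 0.80477641]), array([-0.73771414, -0.14670707, -0.65901858]))
top (array([0.43248697, 0.01709936, 0.89166299]), array([ 0.1313081 ,  0.01319369, -0.99135797]))
scene clamp_left_grip 0.52 [182.7 326.4] [0.5225 0.0437 0.103 ]
scene clamp_right_grip 0.73 [179.3 222.9] [ 0.5598 -0.2145  0.103 ]
scene index_grip 0.68 [175.7 274.7] [ 0.5435 -0.0824  0.122 ]
scene paste_jar 0.59 [199.7 373.4] [0.4447 0.1604 0.    ]
scene paste_brush 0.57 [204.9 188.7] [ 0.5636 -0.3269  0.    ]
scene paste_brush 0.38 [201.9 373.6] [0.4536 0.1619 0.    ]
top clamp_left_grip 0.84 [208.4 313.2] [0.5204 0.0413 0.103 ]
top clamp_left_grip 0.3 [191.  376.7] [ 0.5532 -0.085   0.103 ]
top clamp_right_grip 0.83 [182.3 435.6] [ 0.5688 -0.203   0.103 ]
top index_grip 0.96 [191.8 381.9] [ 0.5485 -0.0925  0.122 ]
top creaser 0.97 [160.4 360.2] [ 0.6396 -0.0634  0.    ]
top paste_jar 0.75 [250.7 263.2] [0.4392 0.1564 0.    ]
top thread_spool 0.76 [221.6 262.1] [0.5039 0.159  0.    ]
top paste_brush 0.76 [195.1 479.1] [ 0.556  -0.3289  0.    ]
{'time': np.float64(0.8), 'qpos': array([-1.3802,  0.3261, -0.1926,  1.052 ,  0.    ,  1.4366]), 'qd': array([ 0.0014, -0.0003, -0.0013, -0.0016, -0.0001, -0.0007]), 'effort': array([-1.00000e-03, -4.43278e+01,  2.62741e+01,  9.00000e-04,
       -2.00000e-04, -0.00000e+00]), 'eef_pos': array([ 0.1755, -0.5213,  0.2533]), 'eef_rot': array([ 0.8121, -0.5835,  0.    ,  0.    ]), 'wrist_force': array([ 0.2456, -0.2034,  0.1898]), 'wrist_torque': array([-0.0145,  0.0287,  0.0236]), 'grip_width': np.float64(0.0855)}
```

View pics/top0.png

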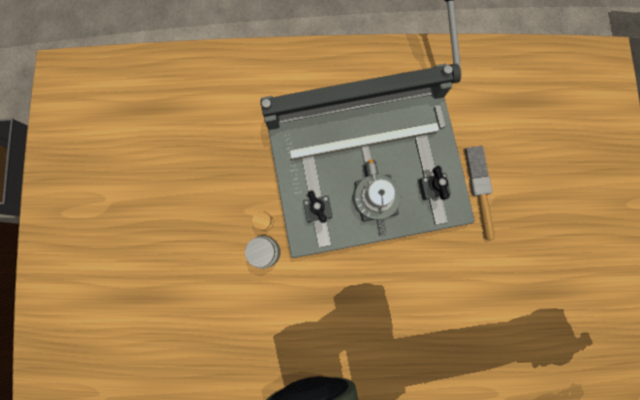

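View pics/scene0.png

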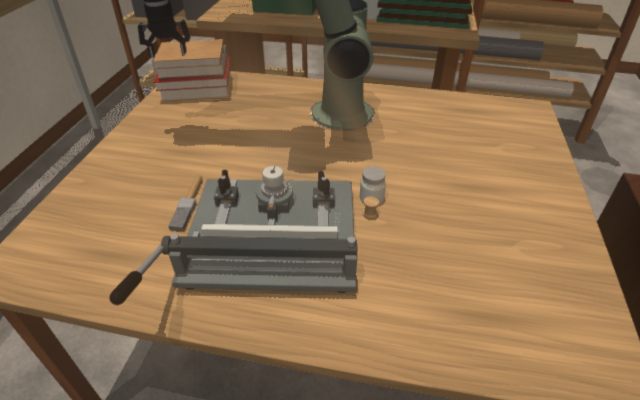

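```bash
python3 - <<'E'
import cv2
im=cv2.imread("pics/top0.png");c=im[60:270,230:500];cv2.imwrite("pics/z0.png",cv2.resize(c[85:200,:],None,fx=2.96,fy=5) if 0 else cv2.resize(c,None,fx=2.8,fy=2.8,interpolation=cv2.INTER_CUBIC))
c=im[155:230,290:460];cv2.imwrite("pics/z1.png",cv2.resize(c,None,fx=4.7,fy=4.7,interpolation=cv2.INTER_CUBIC))
E
```

```text
(no output)
```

View pics/z1.png

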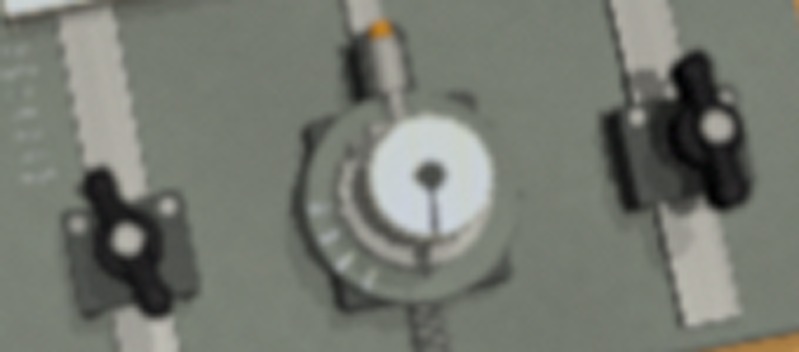

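View pics/z0.png

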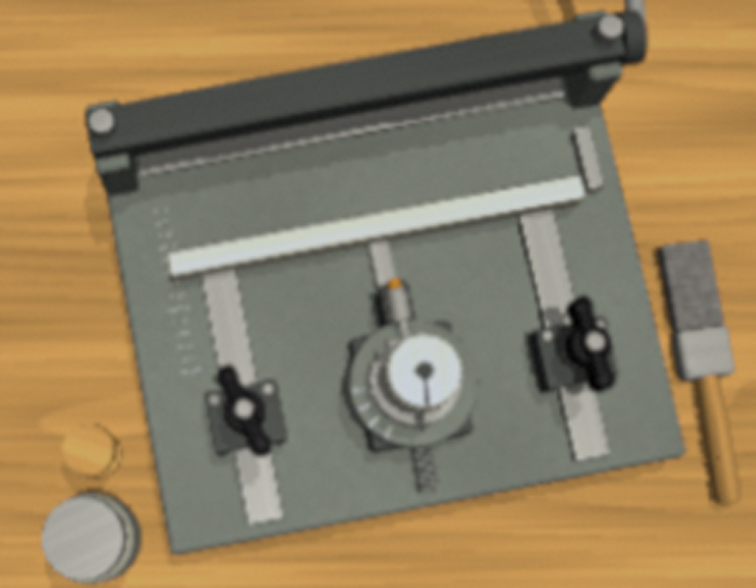

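```bash
python3 - <<'E'
from h import *
a=lambda x,y,z:onz("top",(155+(y+.5)/4.7-.5,290+(x+.5)/4.7-.5),z)[:2]
b=lambda x,y,z:onz("top",(60+y/2.8,230+x/2.8),z)[:2]
for n,p,q,h in(("L",(98,183),(155,302),(128,240)),("R",(692,68),(733,192),(717,127))):
    P,Q=a(*p,.116),a(*q,.116);print(n,(P+Q)/2,a(*h,.12),np.linalg.norm(P-Q),"ang",np.arctan2(*(P-Q)[::-1]))
k=a(430,175,.138);l=a(435,235,.136);print("knob",a(432,176,.136),k,"line",np.arctan2(*(k-l)[::-1]))
nl,nr=b(172,550,.04),b(682,452,.04);d=nl-nr;print(nl,nr,np.linalg.norm(d))
yaw=np.arctan2(-d[0],d[1]);print("yaw",yaw)
c=(nl+nr)/2
x=np.array([np.cos(yaw),np.sin(yaw)]);y=np.array([-x[1],x[0]])
for s in(125,0,-125):print(c+x*.09+y*s/1000)
print(get_calibration("top")["camera_matrix"])
E
```

```text
L [0.52328573 0.03440231] [0.52373259 0.03363155] 0.05492874676967995 ang 0.43104643192209247
R [ 0.56660402 -0.21039873] [ 0.56702864 -0.21118178] 0.05454880511478298 ang 0.2651375645348499
knob [ 0.54593953 -0.08981293] [ 0.54605917 -0.08873855] line 0.060673658457263725
[0.42632069 0.09026361] [ 0.49413768 -0.29778416] 0.39392919703855056
yaw 0.17301720143543195
[0.52736606 0.03486743]
[ 0.54888547 -0.0882663 ]
[ 0.57040488 -0.21140003]
[[401.85292955   0.         314.2256435 ]
 [  0.         401.85292955 199.92054921]
 [  0.           0.           1.        ]]
```

```bash
cat >> h.py <<'E'
def st():
    o=get_obs();q=R.from_quat(o["eef_rot"]);x=q.as_matrix()[:,0]
    print("t",round(float(o["time"]),2),"pos",np.round(o["eef_pos"],4),"phi",round(float(np.arctan2(x[1],x[0])),4),"z",np.round(q.as_matrix()[:,2],3),"F",np.round(o["wrist_force"],1),"T",np.round(o["wrist_torque"],3),"w",round(float(o["grip_width"]),4),"q6",round(float(o["qpos"][5]),2))
    return o
def row(P,phi,base=None):
    o=get_obs()
    if base is None: p0=np.array(o["eef_pos"]);q0=R.from_quat(o["eef_rot"])
    else: p0,q0=np.array(base[0]),R.from_quat([np.cos(base[1]/2),np.sin(base[1]/2),0,0])
    q1=R.from_quat([np.cos(phi/2),np.sin(phi/2),0,0])
    s=q0.inv().apply(np.array(P)-p0)/.5; r=(q0.inv()*q1).as_rotvec()/(np.pi/2)
    print("row",np.round(s,4),np.round(r,4))
E
python3 -c "
from h import *
st();row([.568,-.211,.2],-1.306)"
```

```text
t 0.8 pos [ 0.1755 -0.5213  0.2533] phi -1.246 z [ 0. -0. -1.] F [ 0.2 -0.2  0.2] T [-0.014  0.029  0.024] w 0.0855 q6 1.44
row [-0.3376 -0.9419  0.1066] [ 0.     -0.0001  0.0382]
```

Call:
drive_tool(
  steps=[-0.338, -0.942, 0.1066, 0, 0, 0.038, 0.4, -0.338, -0.942, 0.1066, 0, 0, 0.038, 0.4, -0.338, -0.942, 0.1066, 0, 0, 0.038, 0.4, -0.338, -0.942, 0.1066, 0, 0, 0.038, 0.4, -0.338, -0.942, 0.1066, 0, 0, 0.038, 0.4, -0.338, -0.942, 0.1066, 0, 0, 0.038, 0.4, -0.338, -0.942, 0.1066, 0, 0, 0.038, 0.4, -0.338, -0.942, 0.1066, 0, 0, 0.038, 0.4],
  grip_force=50,
)

```text
time: 1.47
eef_pos: [0.4369, -0.3142, 0.218]
eef_rot: [0.794, -0.607, 0.0, 0.0]
wrist_force: [0.1, -1.3, 0.5]
grip_width: 0.0513
```

```bash
python3 -c "
from h import *
st();row([.568,-.211,.2],-1.306)"
```

```text
t 1.47 pos [ 0.4369 -0.3142  0.218 ] phi -1.3058 z [ 0. -0. -1.] F [ 0.1 -1.3  0.5] T [-0.087 -0.084 -0.03 ] w 0.0513 q6 2.12
row [-0.1304 -0.3071  0.036 ] [-0.0002 -0.0003  0.0001]
```

Call:
drive_tool(
  steps=[-0.13, -0.307, 0.036, 0, 0, 0, 0.4, -0.13, -0.307, 0.036, 0, 0, 0, 0.4, -0.13, -0.307, 0.036, 0, 0, 0, 0.4, -0.13, -0.307, 0.036, 0, 0, 0, 0.4, -0.13, -0.307, 0.036, 0, 0, 0, 0.4, -0.13, -0.307, 0.036, 0, 0, 0, 0.4],
)

```text
time: 1.97
eef_pos: [0.5678, -0.2107, 0.1992]
eef_rot: [0.796, -0.606, -0.0, 0.0]
wrist_force: [-1.0, -0.6, -0.9]
grip_width: 0.0508
```

```bash
python3 -c "
from h import *
st();row([.568,-.211,.115],-1.306)
cv2.imwrite('pics/t1.png',cv2.resize(read_camera('top')[100:300,300:560],None,fx=2.8,fy=2.8))
cv2.imwrite('pics/s1.png',cv2.resize(read_camera('scene')[80:260,120:420],None,fx=2.6,fy=2.6))
"
```

```text
t 1.97 pos [ 0.5678 -0.2107  0.1992] phi -1.3015 z [-0.001  0.    -1.   ] F [-1.  -0.6 -0.9] T [-0.009  0.003  0.024] w 0.0508 q6 2.4
row [ 0.0008 -0.0003  0.1685] [0.0004 0.0003 0.0029]
```

View pics/s1.png

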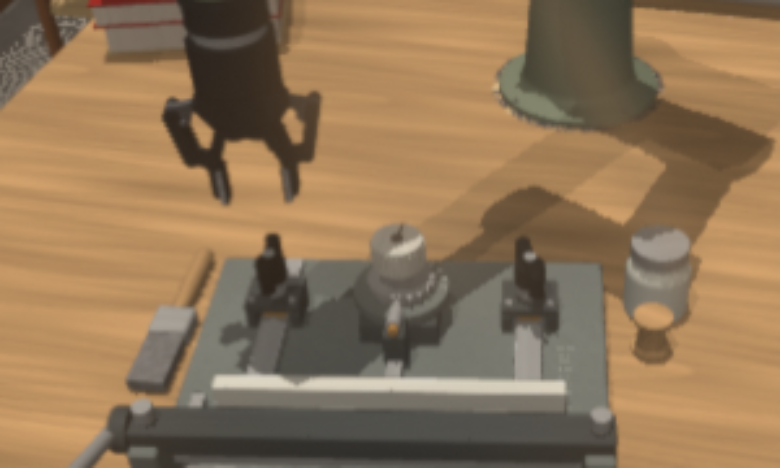

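View pics/t1.png

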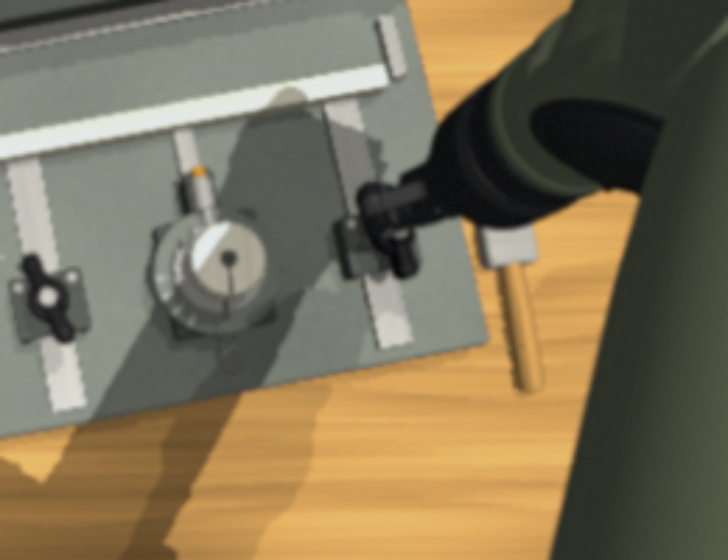

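Call:
drive_tool(
  steps=[0, 0, 0.06, 0, 0, 0, 0.4, 0, 0, 0.12, 0, 0, 0, 0.4, 0, 0, 0.168, 0, 0, 0, 0.4, 0, 0, 0.168, 0, 0, 0, 0.4, 0, 0, 0.168, 0, 0, 0, 0.4, 0, 0, 0.168, 0, 0, 0, 1, 0, 0, 0.168, 0, 0, 0, 1, 0, 0, 0.168, 0, 0, 0, 1],
)

```text
time: 2.73
eef_pos: [0.5669, -0.212, 0.1185]
eef_rot: [0.794, -0.607, 0.0, -0.001]
wrist_force: [-2.7, 4.6, 4.6]
grip_width: 0.0275
```

```bash
python3 -c "
from h import *
st()"
```

```text
t 2.73 pos [ 0.5669 -0.212   0.1185] phi -1.3057 z [ 0.002  0.002 -1.   ] F [-2.7  4.6  4.6] T [ 0.977  0.563 -0.065] w 0.0275 q6 2.4
```

Call:
drive_tool(
  steps=[0, 0, 0, 0, 0, 0, 1, 0, 0, 0, 0, 0, 0, 1, 0, 0, 0, 0, 0, 0, 1],
)

```text
time: 2.98
eef_pos: [0.5669, -0.2119, 0.1185]
eef_rot: [0.794, -0.607, 0.0, -0.001]
wrist_force: [-3.5, 4.3, 5.5]
grip_width: 0.0275
```

```bash
python3 -c "
from h import *
st();row([.568,-.211,.115],-1.306)
cv2.imwrite('pics/s2.png',cv2.resize(read_camera('scene')[100:240,160:360],None,fx=4,fy=4))
"
```

```text
t 2.98 pos [ 0.5669 -0.2119  0.1185] phi -1.3054 z [ 0.002  0.001 -1.   ] F [-3.5  4.3  5.5] T [ 0.896  0.594 -0.074] w 0.0275 q6 2.4
row [-0.0012 -0.0025  0.0069] [-0.0014  0.0005  0.0004]
```

View pics/s2.png

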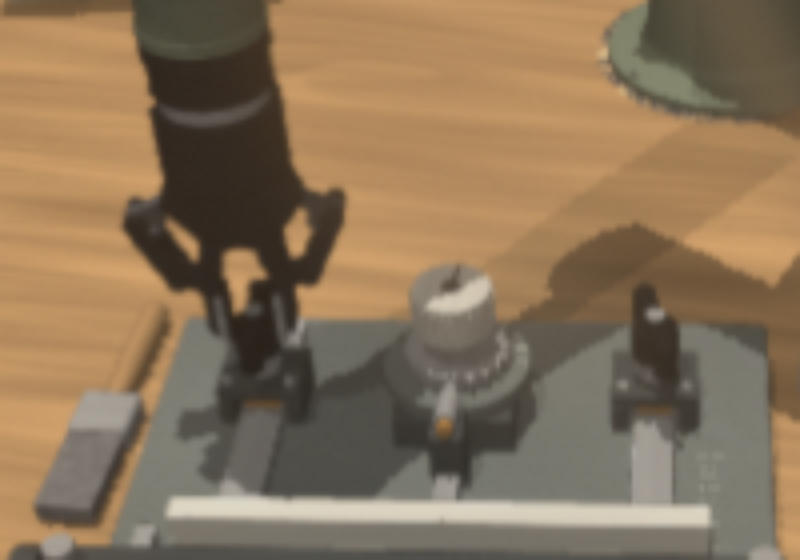

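Call:
drive_tool(
  steps=[0, 0, 0, 0, 0, 0, 0.5, 0, 0, 0, 0, 0, 0, 0.5, 0, 0, -0.016, 0, 0, 0, 0.5, 0, 0, -0.016, 0, 0, 0, 0.5],
)

```text
time: 3.37
eef_pos: [0.5678, -0.2135, 0.1262]
eef_rot: [0.794, -0.608, 0.002, -0.0]
wrist_force: [-0.0, 0.4, -0.7]
grip_width: 0.0426
```

```bash
python3 -c "
from h import *
st();row([.568,-.211,.122],-1.306)
"
```

```text
t 3.37 pos [ 0.5678 -0.2135  0.1262] phi -1.3059 z [ 0.003 -0.002 -1.   ] F [-0.   0.4 -0.7] T [ 0.004 -0.03  -0.029] w 0.0426 q6 2.4
row [-0.0048 -0.0017  0.0083] [-0.0015 -0.0016  0.    ]
```

Call:
drive_tool(
  steps=[-0.005, -0.002, 0.006, 0, 0, 0, 0.5, -0.005, -0.002, 0.006, 0, 0, 0, 0.5, -0.005, -0.002, 0.006, 0, 0, 0, 1, -0.005, -0.002, 0.006, 0, 0, 0, 1, -0.005, -0.002, 0.006, 0, 0, 0, 1, -0.005, -0.002, 0.006, 0, 0, 0, 1, -0.005, -0.002, 0.006, 0, 0, 0, 1],
)

```text
time: 3.95
eef_pos: [0.5673, -0.2115, 0.1214]
eef_rot: [0.794, -0.608, 0.001, 0.001]
wrist_force: [-0.1, -6.1, 2.2]
grip_width: 0.0273
```

```bash
python3 -c "
from h import *
st();row([.568,-.211,.122],-1.306)
"
```

```text
t 3.95 pos [ 0.5673 -0.2115  0.1214] phi -1.3066 z [ 0.001 -0.003 -1.   ] F [-0.1 -6.1  2.2] T [-1.147  0.04  -0.056] w 0.0273 q6 2.4
row [-0.0006 -0.0017 -0.0012] [ 0.0001 -0.0019 -0.0004]
```

```bash
python3 -c "
from h import *
im=read_camera('scene');print(proj('scene',[.568,-.211,.103]))
cv2.imwrite('pics/s3.png',cv2.resize(im[130:220,190:270],None,fx=6.5,fy=6.5,interpolation=cv2.INTER_CUBIC))
im=read_camera('top')
cv2.imwrite('pics/t3.png',cv2.resize(im[140:220,390:490],None,fx=7,fy=7,interpolation=cv2.INTER_CUBIC))
"
```

```text
(np.float64(181.46550829680967), np.float64(223.0569621668348))
```

View pics/s3.png

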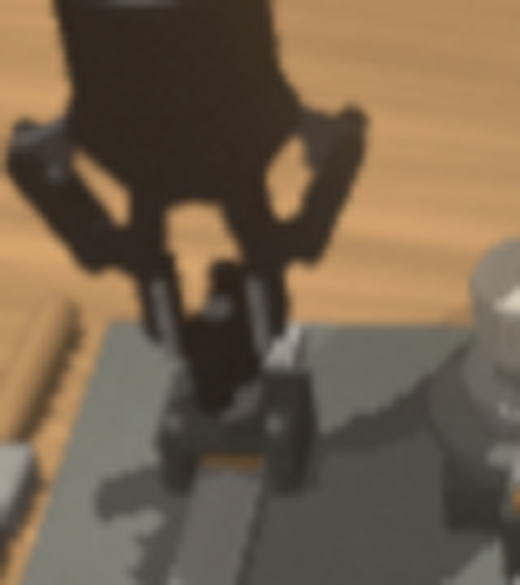

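View pics/t3.png

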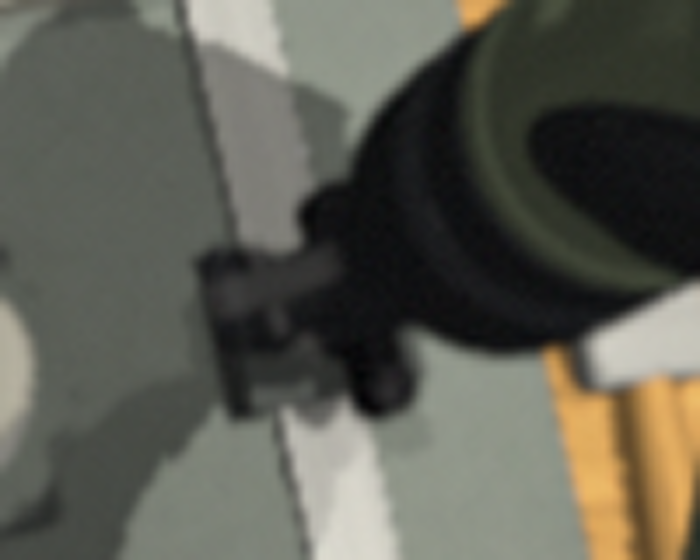

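Call:
drive_tool(
  steps=[0, 0, 0, 0, 0, -0.07, 1, 0, 0, 0, 0, 0, -0.14, 1, 0, 0, 0, 0, 0, -0.21, 1, 0, 0, 0, 0, 0, -0.28, 1, 0, 0, 0, 0, 0, -0.28, 1],
)

```text
time: 4.47
eef_pos: [0.567, -0.211, 0.1213]
eef_rot: [0.908, -0.419, 0.0, 0.001]
wrist_force: [-0.1, -4.6, 3.4]
grip_width: 0.0272
```

```bash
python3 -c "
from h import *
st();row([.568,-.211,.122],-1.306)
im=read_camera('scene')
cv2.imwrite('pics/s4.png',cv2.resize(im[130:220,190:270],None,fx=6.5,fy=6.5,interpolation=cv2.INTER_CUBIC))
"
```

```text
t 4.47 pos [ 0.567  -0.211   0.1213] phi -0.8647 z [ 0.    -0.002 -1.   ] F [-0.1 -4.6  3.4] T [-0.985  0.253  0.033] w 0.0272 q6 1.96
row [ 0.0013 -0.0016 -0.0013] [ 0.0005 -0.0012  0.281 ]
```

View pics/s4.png

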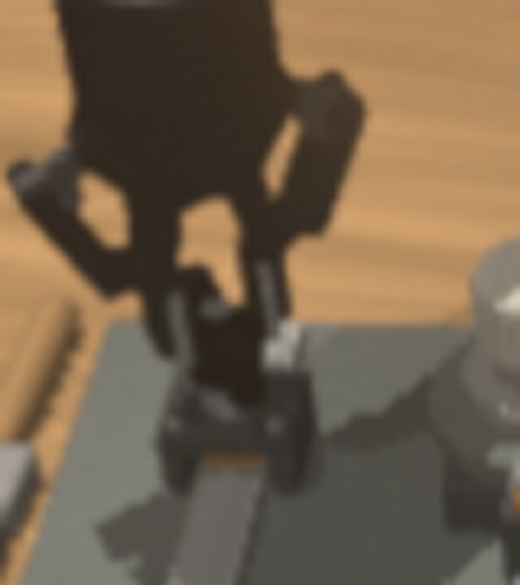

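Call:
drive_tool(
  steps=[0, 0, 0, 0, 0, -0.07, 1, 0, 0, 0, 0, 0, -0.14, 1, 0, 0, 0, 0, 0, -0.21, 1, 0, 0, 0, 0, 0, -0.28, 1, 0, 0, 0, 0, 0, -0.35, 1, 0, 0, 0, 0, 0, -0.42, 1, 0, 0, 0, 0, 0, -0.49, 1, 0, 0, 0, 0, 0, -0.53, 1],
)

```text
time: 5.18
eef_pos: [0.5661, -0.2106, 0.1213]
eef_rot: [1.0, -0.016, -0.001, 0.001]
wrist_force: [-3.5, -5.5, 5.0]
grip_width: 0.0274
```

```bash
python3 -c "
from h import *
st()"
```

```text
t 5.18 pos [ 0.5661 -0.2106  0.1213] phi -0.0327 z [-0.001 -0.001 -1.   ] F [-3.5 -5.5  5. ] T [-0.882  0.829 -0.069] w 0.0274 q6 1.13
```

Push on in small steps until the stop is felt.

Call:
drive_tool(
  steps=[0, 0, 0, 0, 0, -0.02, 1, 0, 0, 0, 0, 0, -0.04, 1, 0, 0, 0, 0, 0, -0.06, 1, 0, 0, 0, 0, 0, -0.06, 1],
)

```text
time: 5.52
eef_pos: [0.566, -0.2106, 0.1213]
eef_rot: [1.0, 0.028, -0.001, 0.001]
wrist_force: [-4.9, -4.1, 6.1]
grip_width: 0.0273
```

```bash
python3 -c "
from h import *
st()
im=read_camera('scene')
cv2.imwrite('pics/s5.png',cv2.resize(im[130:220,190:270],None,fx=6.5,fy=6.5,interpolation=cv2.INTER_CUBIC))"
```

```text
t 5.52 pos [ 0.566  -0.2106  0.1213] phi 0.0564 z [-0.002 -0.001 -1.   ] F [-4.9 -4.1  6.1] T [-0.809  0.775 -0.532] w 0.0273 q6 1.04
```

View pics/s5.png

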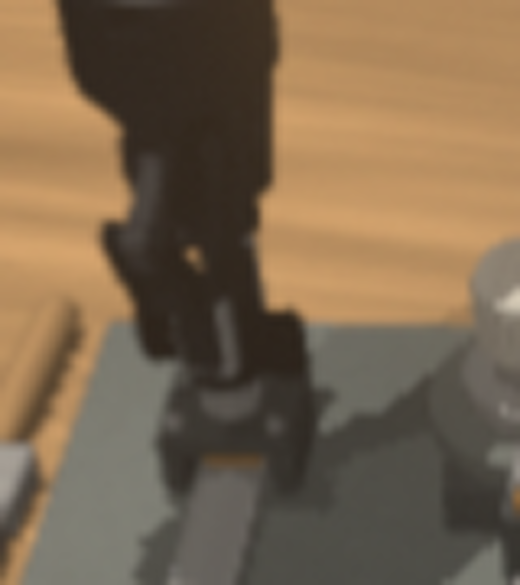

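Call:
drive_tool(
  steps=[0, 0, 0, 0, 0, 0, 0.4, 0, 0, 0, 0, 0, 0, 0.4, 0, 0, -0.08, 0, 0, 0, 0.4, 0, 0, -0.16, 0, 0, 0, 0.4, 0, 0, -0.17, 0, 0, 0.07, 0.4, 0, 0, -0.17, 0, 0, 0.14, 0.4, 0, 0, -0.17, 0, 0, 0.21, 0.4, 0, 0, -0.17, 0, 0, 0.28, 0.4],
)

```text
time: 6.23
eef_pos: [0.5671, -0.209, 0.2059]
eef_rot: [0.982, -0.191, 0.0, -0.001]
wrist_force: [-0.2, 1.1, -0.4]
grip_width: 0.0514
```

```bash
python3 -c "
from h import *
st();row([.5245,.0345,.2],-1.14)"
```

```text
t 6.23 pos [ 0.5671 -0.209   0.2059] phi -0.3849 z [ 0.     0.002 -1.   ] F [-0.2  1.1 -0.4] T [-0.007 -0.016  0.059] w 0.0514 q6 1.48
row [-0.2618 -0.4193  0.0126] [-0.001   0.0006  0.4807]
```

Call:
drive_tool(
  steps=[-0.262, -0.419, 0.012, 0, 0, 0.48, 0.4, -0.262, -0.419, 0.012, 0, 0, 0.48, 0.4, -0.262, -0.419, 0.012, 0, 0, 0.48, 0.4, -0.262, -0.419, 0.012, 0, 0, 0.48, 0.4, -0.262, -0.419, 0.012, 0, 0, 0.48, 0.4, -0.262, -0.419, 0.012, 0, 0, 0.48, 0.4, -0.262, -0.419, 0.012, 0, 0, 0.48, 0.4, -0.262, -0.419, 0.012, 0, 0, 0.48, 0.4],
)

```text
time: 6.9
eef_pos: [0.5214, 0.0366, 0.1996]
eef_rot: [0.845, -0.535, -0.001, -0.0]
wrist_force: [0.2, -0.3, 0.1]
grip_width: 0.0513
```

```bash
python3 -c "
from h import *
st();row([.5245,.0345,.121],-1.14)
im=read_camera('top')
cv2.imwrite('pics/t6.png',cv2.resize(im[140:250,290:490],None,fx=4,fy=4,interpolation=cv2.INTER_CUBIC))
"
```

```text
t 6.9 pos [0.5214 0.0366 0.1996] phi -1.1293 z [-0.001  0.002 -1.   ] F [ 0.2 -0.3  0.1] T [-0.017 -0.018 -0.037] w 0.0513 q6 2.63
row [ 0.0068 -0.0039  0.1571] [0.0003 0.0015 0.0068]
```

View pics/t6.png

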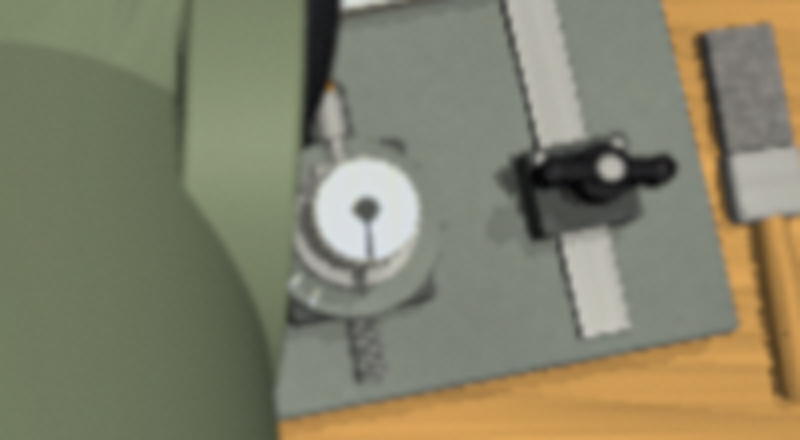

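Call:
drive_tool(
  steps=[0.007, -0.004, 0.06, 0, 0, 0.007, 0.4, 0.007, -0.004, 0.12, 0, 0, 0.007, 0.4, 0.007, -0.004, 0.157, 0, 0, 0.007, 0.4, 0.007, -0.004, 0.157, 0, 0, 0.007, 0.4, 0.007, -0.004, 0.157, 0, 0, 0.007, 1, 0.007, -0.004, 0.157, 0, 0, 0.007, 1, 0.007, -0.004, 0.157, 0, 0, 0.007, 1, 0.007, -0.004, 0.157, 0, 0, 0.007, 1],
)

```text
time: 7.62
eef_pos: [0.5236, 0.0341, 0.1221]
eef_rot: [0.841, -0.541, -0.004, -0.003]
wrist_force: [-5.2, 10.9, -0.2]
grip_width: 0.0272
```

```bash
python3 -c "
from h import *
st()
im=read_camera('scene')
cv2.imwrite('pics/s7.png',cv2.resize(im[110:220,270:400],None,fx=5,fy=5,interpolation=cv2.INTER_CUBIC))"
```

```text
t 7.62 pos [0.5236 0.0341 0.1221] phi -1.1423 z [-0.004  0.009 -1.   ] F [-5.2 10.9 -0.2] T [ 2.424  1.429 -0.017] w 0.0272 q6 2.63
```

View pics/s7.png

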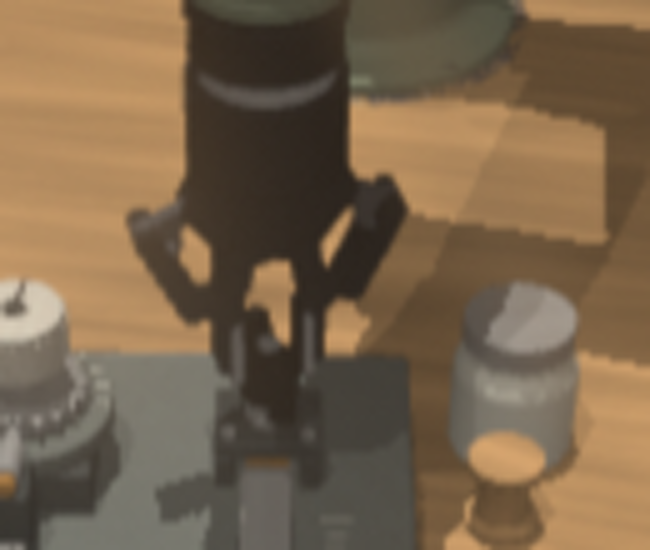

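Call:
drive_tool(
  steps=[-0.004, 0, 0, 0, 0, -0.07, 1, -0.004, 0, 0, 0, 0, -0.14, 1, -0.004, 0, 0, 0, 0, -0.21, 1, -0.004, 0, 0, 0, 0, -0.28, 1, -0.004, 0, 0, 0, 0, -0.35, 1, -0.004, 0, 0, 0, 0, -0.42, 1, -0.004, 0, 0, 0, 0, -0.49, 1, -0.004, 0, 0, 0, 0, -0.56, 1],
)

```text
time: 8.33
eef_pos: [0.5229, 0.0348, 0.1221]
eef_rot: [0.992, -0.129, -0.002, -0.003]
wrist_force: [-6.7, 7.8, -0.3]
grip_width: 0.027
```

```bash
python3 -c "
from h import *
st()"
```

```text
t 8.33 pos [0.5229 0.0348 0.1221] phi -0.258 z [-0.004  0.006 -1.   ] F [-6.7  7.8 -0.3] T [ 1.659  1.514 -0.092] w 0.027 q6 1.75
```

Call:
drive_tool(
  steps=[0, 0, 0, 0, 0, -0.07, 1, 0, 0, 0, 0, 0, -0.14, 1, 0, 0, 0, 0, 0, -0.18, 1, 0, 0, 0, 0, 0, -0.2, 1, 0, 0, 0, 0, 0, -0.22, 1, 0, 0, 0, 0, 0, -0.22, 1],
)

```text
time: 8.83
eef_pos: [0.5228, 0.0331, 0.122]
eef_rot: [0.999, 0.041, -0.002, -0.001]
wrist_force: [-6.4, 2.6, -2.4]
grip_width: 0.0268
```

```bash
python3 -c "
from h import *
st()"
```

```text
t 8.83 pos [0.5228 0.0331 0.122 ] phi 0.0828 z [-0.004  0.002 -1.   ] F [-6.4  2.6 -2.4] T [0.464 1.427 0.089] w 0.0268 q6 1.41
```

Call:
drive_tool(
  steps=[0, 0, 0, 0, 0, -0.03, 1, 0, 0, 0, 0, 0, -0.06, 1, 0, 0, 0, 0, 0, -0.06, 1],
)

```text
time: 9.08
eef_pos: [0.523, 0.0327, 0.1221]
eef_rot: [0.996, 0.088, -0.002, -0.001]
wrist_force: [-5.7, 1.8, -0.7]
grip_width: 0.0269
```

```bash
python3 -c "
from h import *
st()
im=read_camera('scene')
cv2.imwrite('pics/s8.png',cv2.resize(im[110:220,270:400],None,fx=5,fy=5,interpolation=cv2.INTER_CUBIC))"
```

```text
t 9.08 pos [0.523  0.0327 0.1221] phi 0.176 z [-0.004  0.001 -1.   ] F [-5.7  1.8 -0.7] T [ 0.281  1.379 -0.292] w 0.0269 q6 1.32
```

View pics/s8.png

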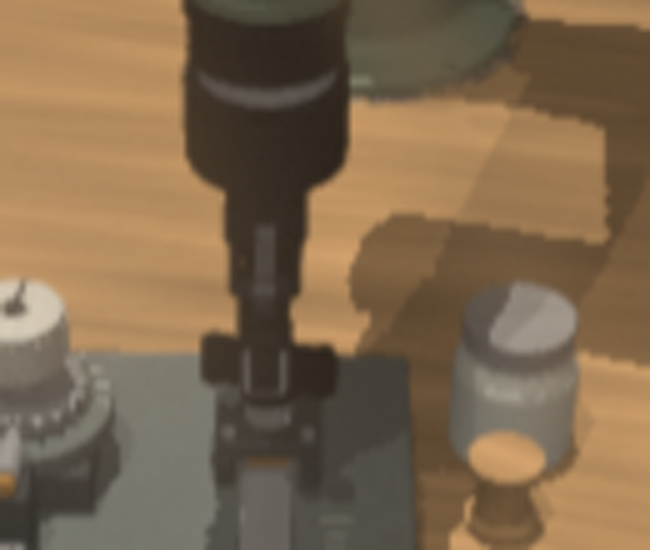

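Call:
drive_tool(
  steps=[0, 0, 0, 0, 0, -0.02, 1, 0, 0, 0, 0, 0, -0.04, 1, 0, 0, 0, 0, 0, -0.04, 1],
)

```text
time: 9.38
eef_pos: [0.5231, 0.0323, 0.1221]
eef_rot: [0.993, 0.118, -0.002, -0.001]
wrist_force: [-5.7, 0.7, -1.2]
grip_width: 0.0272
```

```bash
python3 -c "
from h import *
st()"
```

```text
t 9.38 pos [0.5231 0.0323 0.1221] phi 0.2363 z [-0.004  0.001 -1.   ] F [-5.7  0.7 -1.2] T [ 0.199  1.381 -0.896] w 0.0272 q6 1.26
```

Call:
drive_tool(
  steps=[0, 0, 0, 0, 0, 0, 0.4, 0, 0, 0, 0, 0, 0, 0.4, 0, 0, -0.08, 0, 0, 0, 0.3, 0, 0, -0.16, 0, 0, 0, 0.2, 0, 0, -0.18, 0, 0, -0.07, 0.15, 0, 0, -0.18, 0, 0, -0.14, 0.15, 0, 0, -0.18, 0, 0, -0.21, 0.15, 0, 0, -0.18, 0, 0, -0.23, 0.15],
)

```text
time: 10.05
eef_pos: [0.5269, 0.0322, 0.2137]
eef_rot: [0.955, 0.297, 0.002, 0.001]
wrist_force: [-0.9, 0.6, -0.2]
grip_width: 0.0726
```

```bash
python3 -c "
from h import *
st();row([.545,-.0888,.21],.6)
im=read_camera('scene')
cv2.imwrite('pics/s9.png',cv2.resize(im[110:220,190:400],None,fx=3.7,fy=3.7,interpolation=cv2.INTER_CUBIC))
"
```

```text
t 10.05 pos [0.5269 0.0322 0.2137] phi 0.6037 z [ 0.005 -0.    -1.   ] F [-0.9  0.6 -0.2] T [-0.003  0.015 -0.012] w 0.0726 q6 0.89
row [-0.1076  0.2197  0.0078] [ 0.002  -0.0024  0.0024]
```

View pics/s9.png

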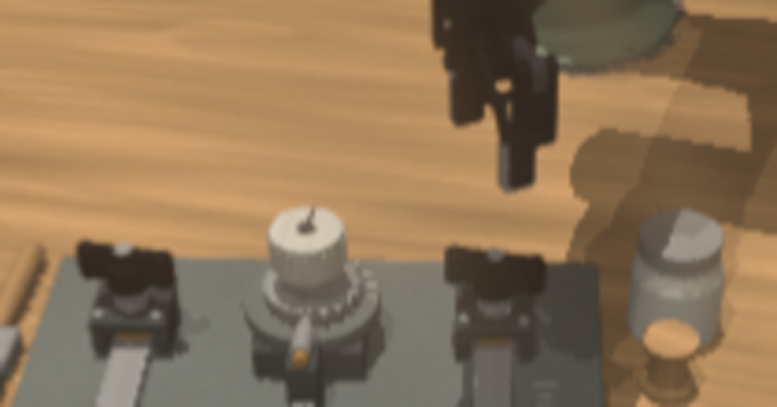

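Call:
drive_tool(
  steps=[-0.108, 0.22, 0.008, 0, 0, 0, 0.15, -0.108, 0.22, 0.008, 0, 0, 0, 0.15, -0.108, 0.22, 0.008, 0, 0, 0, 0.15, -0.108, 0.22, 0.008, 0, 0, 0, 0.15, -0.108, 0.22, 0.008, 0, 0, 0, 0.15],
)

```text
time: 10.52
eef_pos: [0.5437, -0.0912, 0.2083]
eef_rot: [0.956, 0.293, 0.001, 0.001]
wrist_force: [-0.0, 0.2, 0.5]
grip_width: 0.0726
```

```bash
python3 -c "
from h import *
st();row([.545,-.0888,.128],.6)
im=read_camera('top')
cv2.imwrite('pics/t10.png',cv2.resize(im[140:250,290:490],None,fx=4,fy=4,interpolation=cv2.INTER_CUBIC))
im=read_camera('scene')
cv2.imwrite('pics/s10.png',cv2.resize(im[90:220,190:400],None,fx=3.7,fy=3.7,interpolation=cv2.INTER_CUBIC))
"
```

```text
t 10.52 pos [ 0.5437 -0.0912  0.2083] phi 0.5949 z [ 0.002 -0.001 -1.   ] F [-0.   0.2  0.5] T [0.045 0.056 0.045] w 0.0726 q6 0.68
row [ 0.0046 -0.0027  0.1607] [ 0.0011 -0.001  -0.0032]
```

View pics/t10.png

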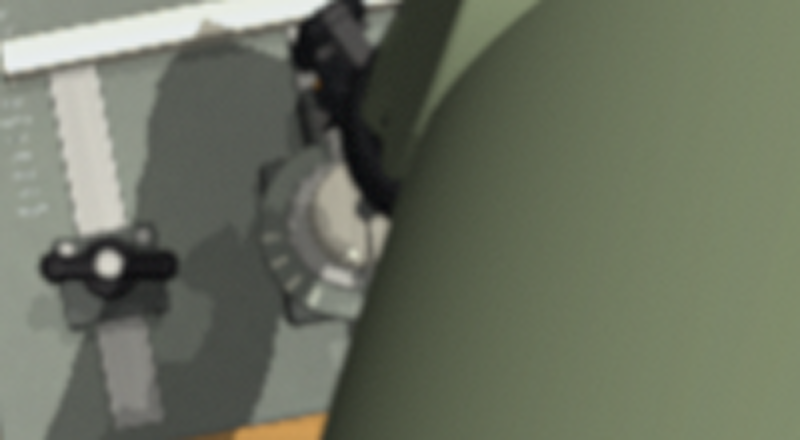

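View pics/s10.png

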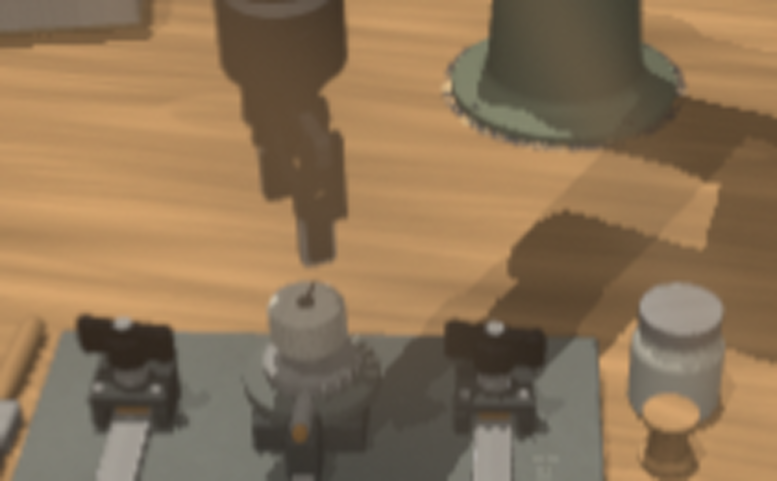

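```bash
python3 -c "
from h import *
f=lambda x,y:onz('top',(140+y/4,290+x/4),.116)[:2]
for p,q in(((52,265),(168,265)),((548,180),(662,168))):
    d=f(*p)-f(*q);print(np.arctan2(d[1],d[0])-.173,np.linalg.norm(d))
"
```

```text
1.382422210267067 0.05637778526158214
1.488049166844892 0.05678633220357132
```

Call:
drive_tool(
  steps=[0.005, -0.003, 0.06, 0, 0, 0, 0.15, 0.005, -0.003, 0.12, 0, 0, 0, 0.15, 0.005, -0.003, 0.161, 0, 0, 0, 0.15, 0.005, -0.003, 0.161, 0, 0, 0, 0.15, 0.005, -0.003, 0.161, 0, 0, 0, 1, 0.005, -0.003, 0.161, 0, 0, 0, 1, 0.005, -0.003, 0.161, 0, 0, 0, 1, 0.005, -0.003, 0.161, 0, 0, 0, 1],
)

```text
time: 11.28
eef_pos: [0.5428, -0.0867, 0.1288]
eef_rot: [0.955, 0.295, -0.001, 0.001]
wrist_force: [-7.0, -3.7, 3.8]
grip_width: 0.0488
```

```bash
python3 -c "
from h import *
st()"
```

```text
t 11.28 pos [ 0.5428 -0.0867  0.1288] phi 0.5997 z [-0.002 -0.003 -1.   ] F [-7.  -3.7  3.8] T [-0.577  1.324  0.026] w 0.0488 q6 0.68
```

Call:
drive_tool(
  steps=[-0.003, 0, 0, 0, 0, 0.04, 1, -0.003, 0, 0, 0, 0, 0.08, 1, -0.003, 0, 0, 0, 0, 0.12, 1, -0.003, 0, 0, 0, 0, 0.12, 1],
)

```text
time: 11.62
eef_pos: [0.5431, -0.0866, 0.1289]
eef_rot: [0.979, 0.204, 0.001, 0.0]
wrist_force: [-1.7, 2.7, 2.9]
grip_width: 0.0484
```

```bash
python3 -c "
from h import *
st()"
```

```text
t 11.62 pos [ 0.5431 -0.0866  0.1289] phi 0.4107 z [ 0.001 -0.001 -1.   ] F [-1.7  2.7  2.9] T [ 0.104  0.886 -0.011] w 0.0484 q6 0.87
```

Call:
drive_tool(
  steps=[0, 0, 0, 0, 0, 0.04, 1, 0, 0, 0, 0, 0, 0.08, 1, 0, 0, 0, 0, 0, 0.08, 1],
)

```text
time: 11.87
eef_pos: [0.5434, -0.0864, 0.1288]
eef_rot: [0.99, 0.143, 0.001, 0.0]
wrist_force: [-2.0, 4.1, 7.5]
grip_width: 0.0486
```

```bash
python3 -c "
from h import *
st()"
```

```text
t 11.87 pos [ 0.5434 -0.0864  0.1288] phi 0.2867 z [ 0.002 -0.    -1.   ] F [-2.   4.1  7.5] T [0.336 0.883 0.011] w 0.0486 q6 0.99
```

Call:
drive_tool(
  steps=[0, 0, 0, 0, 0, 0.03, 1, 0, 0, 0, 0, 0, 0.03, 1],
)

```text
time: 12.03
eef_pos: [0.5435, -0.0864, 0.1288]
eef_rot: [0.993, 0.12, 0.001, 0.0]
wrist_force: [-1.2, 4.0, 6.9]
grip_width: 0.0486
```

```bash
python3 -c "
from h import *
st()"
```

```text
t 12.03 pos [ 0.5435 -0.0864  0.1288] phi 0.2404 z [ 0.002  0.    -1.   ] F [-1.2  4.   6.9] T [ 0.377  0.93  -0.114] w 0.0486 q6 1.04
```

Call:
drive_tool(
  steps=[0, 0, 0, 0, 0, 0.03, 1, 0, 0, 0, 0, 0, 0.03, 1],
)

```text
time: 12.2
eef_pos: [0.5436, -0.0864, 0.1288]
eef_rot: [0.995, 0.096, 0.001, -0.0]
wrist_force: [-1.2, 2.5, 7.2]
grip_width: 0.0488
```

```bash
python3 -c "
from h import *
st()"
```

```text
t 12.2 pos [ 0.5436 -0.0864  0.1288] phi 0.1932 z [ 0.002  0.    -1.   ] F [-1.2  2.5  7.2] T [ 0.497  0.879 -0.046] w 0.0488 q6 1.09
```

```bash
cat >> h.py <<'E'
def k():
    o=get_obs();q=R.from_quat(o["eef_rot"]);x=q.as_matrix()[:,0]
    print("t",round(float(o["time"]),2),"phi",round(float(np.arctan2(x[1],x[0])),4),"Tz",np.round(o["wrist_torque"][2],3),"eff",np.round(o["effort"],3)[[0,4,5]],"F",np.round(o["wrist_force"],1))
E
python3 -c "
from h import *
k()"
```

```text
t 12.2 phi 0.1932 Tz -0.046 eff [-1.537 -0.412  0.186] F [-1.2  2.5  7.2]
```

Call:
drive_tool(
  steps=[0, 0, 0, 0, 0, 0.03, 1, 0, 0, 0, 0, 0, 0.03, 1],
)

```text
time: 12.37
eef_pos: [0.5437, -0.0864, 0.1288]
eef_rot: [0.997, 0.073, 0.001, -0.0]
wrist_force: [-1.4, 2.9, 6.6]
grip_width: 0.0488
```

```bash
python3 -c "
from h import *
k()"
```

```text
t 12.37 phi 0.1459 Tz -0.098 eff [-1.483 -0.468  0.113] F [-1.4  2.9  6.6]
```

Call:
drive_tool(
  steps=[0, 0, 0, 0, 0, 0.03, 1, 0, 0, 0, 0, 0, 0.03, 1],
)

```text
time: 12.53
eef_pos: [0.5438, -0.0864, 0.1288]
eef_rot: [0.999, 0.049, 0.001, -0.0]
wrist_force: [-0.2, 2.9, 5.8]
grip_width: 0.0487
```

```bash
python3 -c "
from h import *
k()"
```

```text
t 12.53 phi 0.0985 Tz -0.236 eff [-1.528 -0.563 -0.003] F [-0.2  2.9  5.8]
```

Call:
drive_tool(
  steps=[0, 0, 0, 0, 0, 0.03, 1, 0, 0, 0, 0, 0, 0.03, 1],
)

```text
time: 12.7
eef_pos: [0.5439, -0.0864, 0.1288]
eef_rot: [1.0, 0.026, 0.002, -0.0]
wrist_force: [0.1, 2.9, 6.2]
grip_width: 0.0484
```

```bash
python3 -c "
from h import *
k()"
```

```text
t 12.7 phi 0.0519 Tz -0.135 eff [-1.63  -0.57   0.173] F [0.1 2.9 6.2]
```

Call:
drive_tool(
  steps=[0, 0, 0, 0, 0, 0.03, 1, 0, 0, 0, 0, 0, 0.03, 1],
)

```text
time: 12.87
eef_pos: [0.544, -0.0864, 0.1288]
eef_rot: [1.0, 0.003, 0.002, -0.0]
wrist_force: [-0.1, 2.2, 4.4]
grip_width: 0.0486
```

```bash
python3 -c "
from h import *
k()"
```

```text
t 12.87 phi 0.0051 Tz 0.014 eff [-1.686 -0.603  0.24 ] F [-0.1  2.2  4.4]
```

Call:
drive_tool(
  steps=[0, 0, 0, 0, 0, 0.03, 1, 0, 0, 0, 0, 0, 0.03, 1],
)

```text
time: 13.03
eef_pos: [0.5441, -0.0864, 0.1288]
eef_rot: [1.0, -0.021, 0.002, -0.0]
wrist_force: [0.5, 2.5, 6.0]
grip_width: 0.0489
```

```bash
python3 -c "
from h import *
k()"
```

```text
t 13.03 phi -0.0421 Tz -0.035 eff [-1.71  -0.676  0.217] F [0.5 2.5 6. ]
```

Call:
drive_tool(
  steps=[0, 0, 0, 0, 0, 0.03, 1, 0, 0, 0, 0, 0, 0.03, 1],
)

```text
time: 13.2
eef_pos: [0.5443, -0.0863, 0.1289]
eef_rot: [0.999, -0.045, 0.002, -0.0]
wrist_force: [1.4, 3.0, 5.5]
grip_width: 0.0484
```

```bash
python3 -c "
from h import *
k()"
```

```text
t 13.2 phi -0.0893 Tz -0.007 eff [-1.735 -0.727  0.213] F [1.4 3.  5.5]
```

Call:
drive_tool(
  steps=[0, 0, 0, 0, 0, 0.03, 1, 0, 0, 0, 0, 0, 0.03, 1],
)

```text
time: 13.37
eef_pos: [0.5444, -0.0864, 0.1288]
eef_rot: [0.998, -0.068, 0.002, -0.001]
wrist_force: [1.3, 4.4, 5.4]
grip_width: 0.0489
```

```bash
python3 -c "
from h import *
k()"
```

```text
t 13.37 phi -0.1366 Tz -0.153 eff [-1.804 -0.869  0.1  ] F [1.3 4.4 5.4]
```

Call:
drive_tool(
  steps=[0, 0, 0, 0, 0, 0.03, 1, 0, 0, 0, 0, 0, 0.03, 1],
)

```text
time: 13.53
eef_pos: [0.5445, -0.0864, 0.1288]
eef_rot: [0.996, -0.092, 0.002, -0.001]
wrist_force: [1.5, 3.9, 4.5]
grip_width: 0.0488
```

```bash
python3 -c "
from h import *
k()"
```

```text
t 13.53 phi -0.1839 Tz -0.189 eff [-1.752 -0.913  0.052] F [1.5 3.9 4.5]
```

Call:
drive_tool(
  steps=[0, 0, 0, 0, 0, 0.03, 1, 0, 0, 0, 0, 0, 0.03, 1],
)

```text
time: 13.7
eef_pos: [0.5446, -0.0864, 0.1289]
eef_rot: [0.993, -0.115, 0.002, -0.001]
wrist_force: [1.9, 3.1, 4.8]
grip_width: 0.0487
```

```bash
python3 -c "
from h import *
k()"
```

```text
t 13.7 phi -0.2314 Tz -0.356 eff [-1.656 -1.001 -0.129] F [1.9 3.1 4.8]
```

Call:
drive_tool(
  steps=[0, 0, 0, 0, 0, 0.03, 1, 0, 0, 0, 0, 0, 0.03, 1],
)

```text
time: 13.87
eef_pos: [0.5447, -0.0864, 0.1288]
eef_rot: [0.99, -0.138, 0.002, -0.001]
wrist_force: [2.5, 2.8, 4.2]
grip_width: 0.0488
```

```bash
python3 -c "
from h import *
k()"
```

```text
t 13.87 phi -0.2772 Tz 0.078 eff [-1.928 -0.952  0.302] F [2.5 2.8 4.2]
```

```bash
python3 -c "
from h import *
im=read_camera('scene')
cv2.imwrite('pics/s11.png',cv2.resize(im[130:215,220:330],None,fx=6,fy=6,interpolation=cv2.INTER_CUBIC))
im=read_camera('top')
cv2.imwrite('pics/t11.png',cv2.resize(im[140:250,290:490],None,fx=4,fy=4,interpolation=cv2.INTER_CUBIC))
im=cv2.imread('pics/scene0.png')
cv2.imwrite('pics/s12.png',cv2.resize(im[130:215,220:330],None,fx=6,fy=6,interpolation=cv2.INTER_CUBIC))
"
```

```text
(no output)
```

View pics/s11.png

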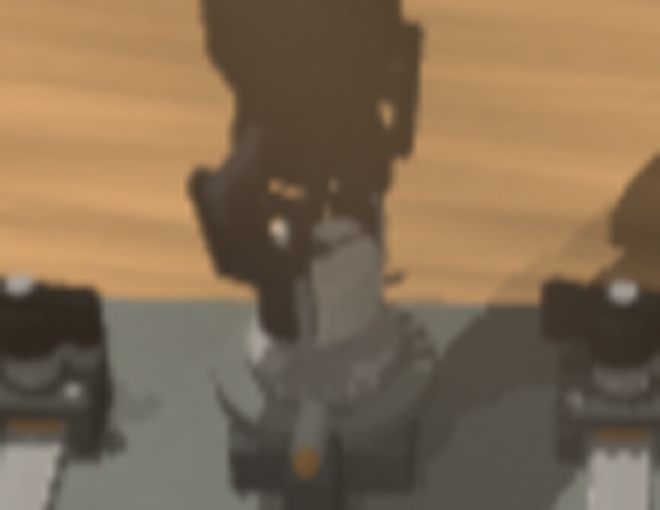

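View pics/t11.png

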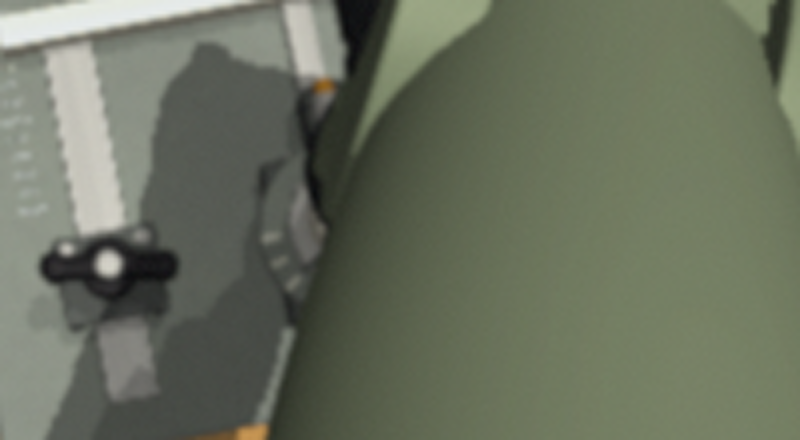

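View pics/s12.png

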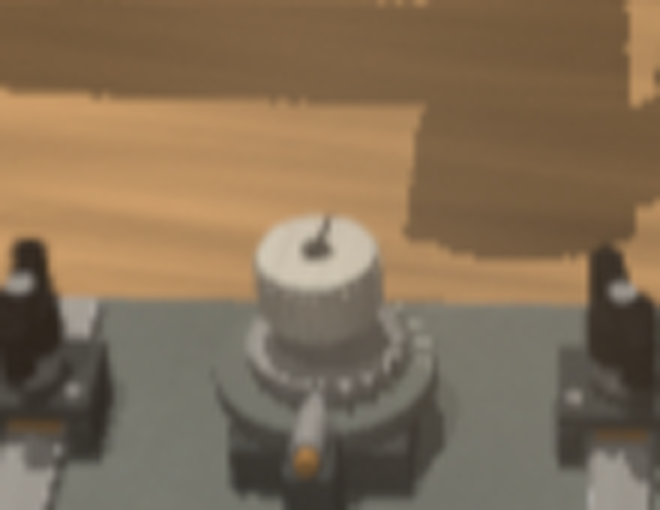

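```bash
python3 -c "
from h import *
f=lambda x,y,z=.136:onz('scene',(130+(y+.5)/6-.5,220+(x+.5)/6-.5),z)[:2]
print('c0',f(316,249),f(316,249,.138))
def ang(c,e): d=e-c;return np.pi-np.arctan2(d[1],d[0])+.173
for e in((327,218),(329,215)): print('idx0',ang(f(316,249),f(*e)), ang(f(317,252),f(*e)))
c=f(316,249)
for e in((362,233),(358,236),(368,232)):print('idx',ang(c,f(*e)),np.linalg.norm(f(*e)-c))
for z in(.095,.1,.106): print('ptr',z,ang(c,f(400,277,z)),np.linalg.norm(f(400,277,z)-c))
for i in(.677,.834,.991,1.148,1.305):
  a=np.pi+.173-i; e=c+.025*np.array([np.cos(a),np.sin(a)]);r=proj('scene',[*e,.136]);print(i,(r[1]-220)*6,(r[0]-130)*6)
"
```

```text
c0 [ 0.54406314 -0.08747322] [ 0.54654874 -0.08662247]
idx0 6.394815702578474 6.358727852115637
idx0 6.411290280705311 6.377000057199345
idx 1.0105545715589113 0.02102197707452631
idx 1.0626857572993762 0.01871492986703587
idx 1.0386698415633022 0.023459656224274827
ptr 0.095 0.7099831384897737 0.045382779935465876
ptr 0.1 0.8243725708728173 0.041327317718009834
ptr 0.106 0.9916316268057273 0.03733772944668301
0.677 356.1588495447281 218.25254863897214
0.834 362.4542077993648 222.26540088975537
0.991 367.5819537546422 226.88579643114844
1.148 371.4115363000716 232.006991206681
1.305 373.84113088661434 237.5089836502807
```

Call:
drive_tool(
  steps=[0, 0, 0, 0, 0, 0.03, 1, 0, 0, 0, 0, 0, 0.06, 1, 0, 0, 0, 0, 0, 0.09, 1, 0, 0, 0, 0, 0, 0.12, 1, 0, 0, 0, 0, 0, 0.12, 1],
)

```text
time: 14.38
eef_pos: [0.5452, -0.0866, 0.1289]
eef_rot: [0.973, -0.231, 0.003, -0.001]
wrist_force: [5.1, 3.6, 6.5]
grip_width: 0.0486
```

```bash
python3 -c "
from h import *
k()"
```

```text
t 14.38 phi -0.4663 Tz -0.068 eff [-1.955 -1.269  0.204] F [5.1 3.6 6.5]
```

Call:
drive_tool(
  steps=[0, 0, 0, 0, 0, 0.03, 1, 0, 0, 0, 0, 0, 0.03, 1],
)

```text
time: 14.55
eef_pos: [0.5453, -0.0866, 0.1288]
eef_rot: [0.967, -0.254, 0.003, -0.001]
wrist_force: [4.6, 3.0, 5.7]
grip_width: 0.0486
```

```bash
python3 -c "
from h import *
k()"
```

```text
t 14.55 phi -0.5135 Tz -0.164 eff [-1.762 -1.293  0.047] F [4.6 3.  5.7]
```

Call:
drive_tool(
  steps=[0, 0, 0, 0, 0, 0.02, 1, 0, 0, 0, 0, 0, 0.02, 1],
)

```text
time: 14.72
eef_pos: [0.5454, -0.0867, 0.1289]
eef_rot: [0.963, -0.269, 0.003, -0.001]
wrist_force: [5.3, 1.9, 5.5]
grip_width: 0.0489
```

```bash
python3 -c "
from h import *
k()"
```

```text
t 14.72 phi -0.5446 Tz -0.26 eff [-1.614 -1.293 -0.143] F [5.3 1.9 5.5]
```

Same pattern as the earlier clicks; the seat is about 0.015 rad ahead.

Call:
drive_tool(
  steps=[0, 0, 0, 0, 0, 0.01, 1, 0, 0, 0, 0, 0, 0.01, 1],
)

```text
time: 14.88
eef_pos: [0.5454, -0.0867, 0.1288]
eef_rot: [0.961, -0.276, 0.003, -0.001]
wrist_force: [4.6, 2.7, 5.2]
grip_width: 0.0487
```

```bash
python3 -c "
from h import *
k()"
```

```text
t 14.88 phi -0.5596 Tz -0.23 eff [-1.708 -1.295 -0.119] F [4.6 2.7 5.2]
```

Call:
drive_tool(
  steps=[0, 0, 0, 0, 0, 0, 1, 0, 0, 0, 0, 0, 0, 1, 0, 0, 0, 0, 0, 0, 1, 0, 0, 0, 0, 0, 0, 1],
)

```text
time: 15.22
eef_pos: [0.5454, -0.0867, 0.1289]
eef_rot: [0.961, -0.276, 0.003, -0.001]
wrist_force: [4.8, 2.3, 5.5]
grip_width: 0.0491
```

```bash
python3 -c "
from h import *
k()
im=read_camera('scene')
cv2.imwrite('pics/s13.png',cv2.resize(im[130:215,220:330],None,fx=6,fy=6,interpolation=cv2.INTER_CUBIC))
"
```

```text
t 15.22 phi -0.5593 Tz -0.226 eff [-1.733 -1.304 -0.202] F [4.8 2.3 5.5]
```

View pics/s13.png

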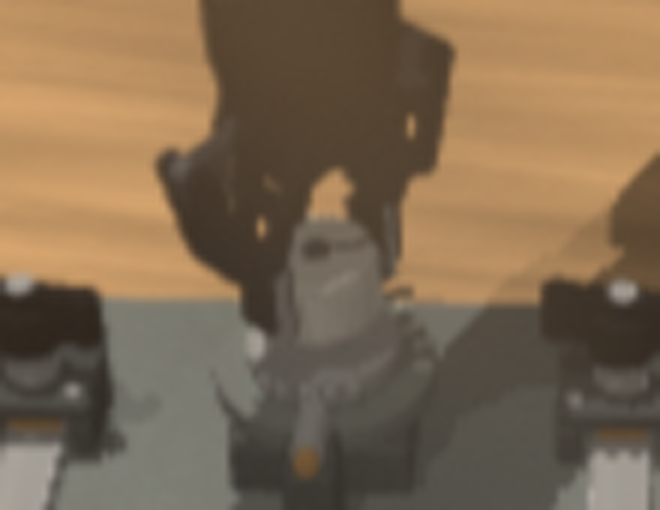

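Call:
drive_tool(
  steps=[0, 0, 0, 0, 0, 0.01, 1, 0, 0, 0, 0, 0, 0.01, 1],
)

```text
time: 15.43
eef_pos: [0.5454, -0.0867, 0.1288]
eef_rot: [0.959, -0.284, 0.003, -0.001]
wrist_force: [5.3, 2.7, 6.2]
grip_width: 0.0486
```

```bash
python3 -c "
from h import *
k()"
```

```text
t 15.43 phi -0.575 Tz -0.129 eff [-1.789 -1.288 -0.003] F [5.3 2.7 6.2]
```

Call:
drive_tool(
  steps=[0, 0, 0, 0, 0, 0, 1, 0, 0, 0, 0, 0, 0, 1, 0, 0, 0, 0, 0, 0, 1, 0, 0, 0, 0, 0, 0, 1, 0, 0, 0, 0, 0, 0, 1, 0, 0, 0, 0, 0, 0, 1],
)

```text
time: 15.93
eef_pos: [0.5454, -0.0867, 0.1288]
eef_rot: [0.959, -0.283, 0.003, -0.001]
wrist_force: [5.0, 2.5, 4.9]
grip_width: 0.0488
```

```bash
python3 -c "
from h import *
k();st()
im=read_camera('scene')
cv2.imwrite('pics/s14.png',cv2.resize(im[130:215,190:400],None,fx=3.8,fy=3.8,interpolation=cv2.INTER_CUBIC))
"
```

```text
t 15.93 phi -0.5747 Tz -0.025 eff [-1.795 -1.291 -0.087] F [5.  2.5 4.9]
t 15.93 pos [ 0.5454 -0.0867  0.1288] phi -0.5747 z [ 0.006  0.001 -1.   ] F [5.  2.5 4.9] T [ 0.94  -0.245 -0.025] w 0.0488 q6 1.85
```

View pics/s14.png

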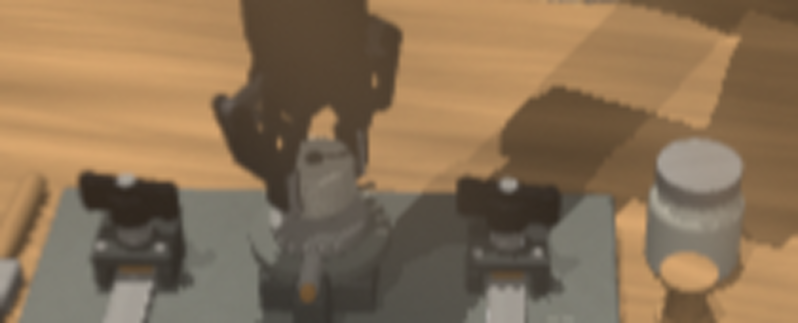

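Both wings lie across the machine, the knob line sits at about the third-click direction, and the twist on the tool is near zero. I'm handing it in.

```bash
python3 -c "
from h import *
print(finish_job());k()"
```

```text
the job is handed in; nothing more can be done
None
the job is handed in; nothing more can be done
```

Both wing clamps are slack against their end stops. The index knob is seated in its third click, and the gripper was still holding it at about 16 s when I handed the job in. The hand-in reported no verdict.

- **Clamps:** I felt each end stop as a rise in torque to about 0.5 N m (right) and 0.9 N m (left). The top camera afterwards put the angles at about 1.49 rad (right) and 1.38 rad (left). The stop is at 1.40 rad, so the right reading is about 0.09 rad too high, which is measurement error.
- **Grip on the wings:** The jaws closed to 27 mm on each clamp, where a 12 to 15 mm wing was expected. I could not see why; they may have held a hub at that height. Both wings turned with the tool anyway. My first, lower grip on the right clamp pressed on something with about 5 N, so I raised it before turning.
- **Knob:** Wrist torque and joint effort showed the click pattern at tool angles about 0.31 rad apart, and I stopped at the third. Twist at the tool was then close to zero (-0.03 N m). The line on the knob matched the position expected for 1.305 rad just before the last 0.015 rad step. From the tool angle I put the final position at about 1.31 to 1.32 rad.
- **Grip at hand-in:** The jaws were 49 mm apart on the 50 mm knob, set to 50 N.
- **Jar, spool and brush:** In the last picture the jar and spool looked undisturbed. Only the end of the brush was in the frame. I did not measure any of the three again.

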